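Open the specimen locker gate and hold it wide

TASK

The small white bottle with the blue cap stands on the yellow-ringed mark, in the way of the specimen locker's gate: slide it along the desk, without lifting or tipping it, onto the middle of the blue-ringed mark and let go of it. Then release the gate's two catches by squeezing each coloured tab against the black post behind it until it stops, the red one first and then the yellow one, and swing the gate by its blue upright post past its click stop until it stands wide open, about square to the locker's front. Finish while still holding the gate wide open with the fingers (it swings back if let go), and leave the other things where they are.

Things in the scene. Friction and masses are not known exactly. Their poses are not given: they have to be found in the camera images.
- bottle_mid (a point): Centre, half-way up (33 mm above the desk), of the loose small white bottle with a blue screw cap: body 35 mm diameter up to 50 mm, cap 23 mm diameter from 50 to 66 mm, about 60 g. Grasp the body.
- park_mark: Flat white disc with a blue rim, 58 mm diameter, lying flush on the desk to the left of the locker; origin at its centre at desk height. The bottle has to be slid here. It can be slid over. The straight way from the bottle to here is free.
- near_mark: Flat white disc with a yellow rim, 58 mm diameter, flush on the desk in front of the gate; origin at its centre. The bottle starts on it.
- locker: Fixed white specimen locker, 100 mm deep, 170 wide, roof at 110 mm, turned a little. Origin: centre of its underside; x points into it (away from the gate), y to its left seen from the gate. The gate closes its front (x = -50 mm). On the roof's front edge: red catch at y = +66 mm, gate's blue post at +22, yellow catch at -22. A foot 8 mm high in front, lower right, carries the click stop's ball.
- red_pinch (a point): Where to squeeze the red catch from above, along the locker's x: midway between the fingers when fully squeezed, 144 mm above the desk. Front face of the red tab (16 wide, 6 thick, top at 160 mm) is 22 mm from here towards -x when closed, 10 mm when squeezed; back face of the fixed black post 10.5 mm towards +x. Outer width 33 mm closed, 21 squeezed. Below 121 mm the catch's arm lies in front.
- yellow_pinch (a point): The same for the yellow catch, 88 mm to the right of the red one (locker's -y); same sizes and behaviour. Both points are fixed to the locker.
- red_catch (a joint): Angle of the red catch, rad: 0 closed (its steel nose hooks in front of the gate's top rail), 0.42 fully squeezed; released above 0.3. Squeezing takes about 4 N; no spring: it stays where it is put.
- yellow_catch (a joint): Angle of the yellow catch, rad: 0 closed, 0.42 fully squeezed, released above 0.3.
- gate (a joint): Angle of the gate, rad: 0 closed, 1.57 square to the front, stop at 1.6. It turns about the upright hinge at its right-hand end, towards the robot, counter-clockwise from above. A weak spring pulls it shut (about 4 N at the post when wide open); a click stop (spring ball) at 0.6 rad takes about 5 to 8 N more at the post to pass; let go, it swings back to the click stop.
- gate_post (a point): Middle (139 mm above the desk) of the gate's round blue upright post: 13 mm diameter, 15 at its top, from 112 to 160 mm. It moves on a circle of 102 mm radius about gate_hinge. Its x axis is square to the gate, its y axis runs from the hinge to the free end. The gate is 160 mm long, 8 thick, from 20 to 113 mm above the desk.
- gate_hinge (a point): Point on the gate's upright hinge axis, at the height of gate_post. Fixed to the locker.
- dropper_bottle: Bystander: amber dropper bottle, 29 mm diameter, 102 mm high, origin under its centre. Loose; not to be disturbed.
- spare_eyepiece: Bystander: black eyepiece, 39 mm diameter, 46 mm high, origin under its centre. Loose; not to be disturbed.
- slide_box: Bystander: green slide box, 73 x 105 x 34 mm, origin under its centre. Loose; not to be disturbed.
- eraser: Bystander: blue and white eraser, 19 x 44 x 12 mm, origin under its centre. Loose; not to be disturbed.
- tally_counter: Bystander: metal tally counter, 23 x 74 x 54 mm, origin under its centre. Loose; not to be disturbed.
Things that resemble listed ones, but are neither listed nor needed, are in the scene too. What is shaped like the part that bears bottle_mid but purple is not meant.

How it is judged:
By the outcome, as a careful person would: the job done as asked, in the order asked, and still so for the second after the job is handed in, while the arm keeps its last pose, push and grip.
It also fails if it takes over 64 s, if anything falls off the work surface, if the arm or the gripper's body presses on something with over 40 N, if the wrist force passes 120 N, or if a joint passes its speed limit or range.

ROBOT

A 6-joint arm with a two-finger parallel gripper is mounted at the origin on a cart in front of the work surface, level with it; the furniture and walls round the work are solid. World frame = base frame: x ahead of the robot, y to its left, z up, the work surface at z = 0. Lengths are in m, angles in rad, forces in N, time in s.
With the tool pointing down it reaches from about 0.425 to 0.95 m from the base axis. Payload 3.5 kg.
Tool frame: the origin (TCP) lies between the finger pads; the fingertips stand 17 mm ahead of it and the grasp point (between the pads) lies 2 mm behind it (ctrl.tip_reach is the distance from the TCP to the fingertips, in m); z points along the fingers, y is the direction in which the jaws open and shut (so a half turn about z gives the same grasp; the last joint's range is limited). The gripper opens to 85 mm and grips with 20 to 120 N. Pads are 22 mm wide; open, the fingers measure 114 mm over their backs; the gripper's body (76 mm by 85 mm) begins 54 mm behind the grasp point. The pads swing forward as they close: fully open they stand 13 mm farther back than shut.
Start: joints at [1.117, 0.286, 1.577, -0, 1.279, -0.15], TCP at [0.202, 0.644, 0.228] pointing down, gripper open.
Joint ranges: [-2.77, 2.77], [-0.9, 2.22], [0.21, 2.48], [-1.53, 4.67], [0.24, 2.81], [-2.84, 2.84]. Speed limits (rad/s): [2.79, 2.79, 3.14, 3.14, 3.14, 3.14].

INTERFACE

Orientations are given as a unit quaternion [x, y, z, w].
In Python, from plant import monitor, imaging, workorder, ctrl gives the robot as it stands.
- The arm moves only by the tool send_rows, never from a script. Its argument "rows" is a list of rows, each a list of 4 numbers: the shift along the world's x, y, z normalised to -1 to 1, where 1 is 0.3 m, then the turn about the world's z normalised to -1 to 1, where 1 is 360 degrees. A call has 1 to 20 rows; each row is the pose to reach, as a shift and turn from the pose commanded when the call began, turning the shorter way round; what a row does not reach only later rows make up. A row lasts 1/8 s, in which the tool goes at most 62.5 mm and 10.7 degrees, less where a joint would pass 70% of its speed; a pose out of reach is approached as far as the arm can. A call with a number of a shift or a turn outside -1 to 1 is refused whole. A call with a gripper value outside its range is refused whole. "jaw" is the closure, from 0 (fully open) to 1 (shut), set as the call begins (left out, the last holds). The fingers move at their own pace and stop on an object; "newtons" is the grip in N (left out, the last holds). Time passes only in rows, so rows that repeat a pose let the fingers close. It gives the time, the measured TCP pose, the force and the opening at its end, in the units of the state.
- monitor.get_state(): the state, without advancing time (a new reading comes with each control period).
- imaging.read_camera(name): name is "scene" or "top" or "wrist"; returns the picture (480x640x3 uint8, red, green, blue); there is no depth.
- imaging.calibration(name): a dict with "intrinsics" (3x3 intrinsics, pixels), "cam_to_world" (4x4, takes a point from camera to world coordinates). Camera axes: x right, y up, looking along -z (the intrinsics and any distortion apply to the point x, -y, -z); pixel columns grow to the right and rows downward; lengths in m; the calibration is good to about 2 mm. The wrist camera is an equidistant fisheye: a pixel r from the principal point sees the ray r / f radians off the axis. A picture is of the moment at which its call begins: read the wrist's pose just before it. calibration takes no time and is no camera call; for the wrist camera it gives the pose at the moment of the call.
- workorder.sign_off(): hands the job in, once; it reports no verdict.
The state is a dict: "time": time; "qpos": joint angles; "dq": joint speeds; "joint_efforts": joint torques, N m; "eef_pos": TCP position; "tcp_rot": TCP orientation; "contact_force": force on the tool from outside, world axes, zero at the start; "wrist_torque": the same for the moment, N m; "opening": opening from 0.0 (shut) to 1.0 (fully open).
Only numpy, scipy, OpenCV 4.12 (cv2) and the standard library are available. Lean on these libraries where they do the work, as an engineer would, in place of code of your own. Each camera call takes 0.05 s, during which the arm holds its last target.

## Working session

There is one attempt and no reset: what is moved stays moved. The work goes in short steps, Python scripts to look and compute and a tool call to move; the robot and the scene stay as the last step left them, time stands still between calls to the robot, and variables do not carry over. Pictures are saved under pics/ and viewed, and the job is handed in when it is done.

Besides the shell and the picture viewer there is one more tool, called after "Request:" as name([rows], argument=value, ...), one row to a line, values as JSON. send_rows: Moves the arm, as the interface text tells. Scaled input: -1 to 1 covers 0.3 m each way for a shift and 360 degrees each way for a turn. Its arguments: {"type":"object","properties":{"rows":{"type":"array"},"jaw":{"type":"number"},"newtons":{"type":"number"}},"required":["rows"]}

```bash
ls; mkdir -p pics; python3 - <<'E'
from plant import monitor, imaging, workorder, ctrl
import cv2
s=monitor.get_state(); print(s, ctrl.tip_reach)
for n in ["scene","top","wrist"]:
    c=imaging.calibration(n); print(n,c)
    im=imaging.read_camera(n); cv2.imwrite(f"pics/{n}0.png",im[:,:,::-1])
E
```

```text
pics
{'time': 0.0, 'qpos': array([ 1.11701352e+00,  2.87186018e-01,  1.57819346e+00, -3.14642636e-05,
        1.27859705e+00, -1.49992458e-01]), 'dq': array([ 0.00178909, -0.00079898,  0.00073718, -0.0024162 , -0.0021975 ,
        0.00048761]), 'joint_efforts': array([ 5.63388312e-04, -4.05997288e+01, -2.92617667e+01, -1.49749030e-04,
        6.04251181e-03, -2.24301226e-05]), 'eef_pos': array([0.20159526, 0.6434887 , 0.22682471]), 'tcp_rot': array([ 1.51307150e-01,  9.88486078e-01, -1.14251274e-03, -3.40011809e-04]), 'contact_force': array([ 1.00920419,  0.39667497, -0.68896175]), 'wrist_torque': array([-0.02305218, -0.05678283,  0.02296293]), 'opening': 0.9993137080834977} 0.017
scene {'intrinsics': array([[503.55275506,   0.        , 318.01762284],
       [  0.        , 503.55275506, 234.36835399],
       [  0.        ,   0.        ,   1.        ]]), 'cam_to_world': array([[-0.72199256,  0.28898797, -0.62865944, -0.18697387],
       [-0.69168419, -0.32419655,  0.64534454,  0.64014153],
       [-0.01731242,  0.90076776,  0.43395591,  0.60190002],
       [ 0.        ,  0.        ,  
[... 201 characters left out ...]
 'cam_to_world': array([[ 0.0072542 ,  0.99772175, -0.06707228,  0.37527036],
       [-0.99996541,  0.00696481, -0.00454744, -0.05747333],
       [-0.00406993,  0.06710295,  0.99773776,  1.64886071],
       [ 0.        ,  0.        ,  0.        ,  1.        ]])}
wrist {'intrinsics': array([[371.64829954,   0.        , 327.39211524],
       [  0.        , 371.64829954, 237.42411043],
       [  0.        ,   0.        ,   1.        ]]), 'cam_to_world': array([[ 0.29918733, -0.91964424, -0.25444335,  0.13684523],
       [ 0.9541895 ,  0.28749883,  0.08286625,  0.6647147 ],
       [-0.00305531, -0.26757971,  0.96353088,  0.37253329],
       [ 0.        ,  0.        ,  0.        ,  1.        ]])}
```

View pics/scene0.png

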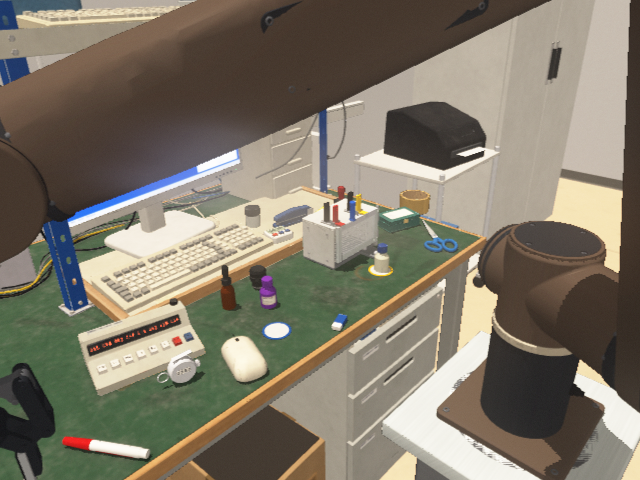

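View pics/top0.png

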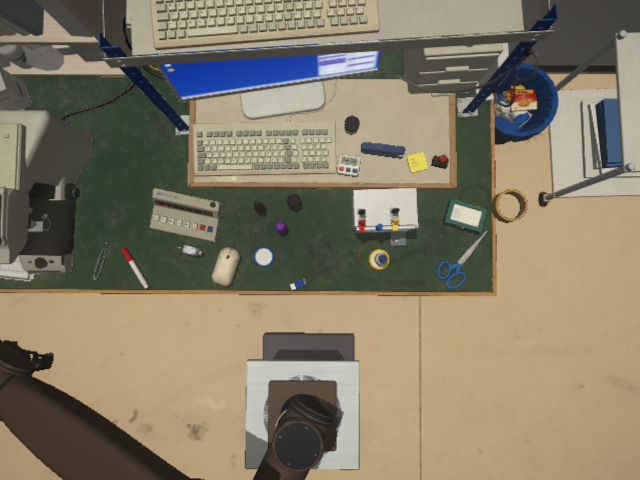

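View pics/wrist0.png

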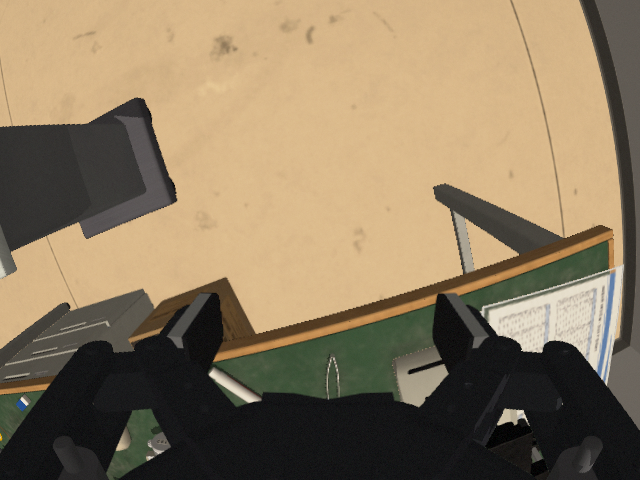

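The scene view shows the white bottle with the blue cap on the yellow ring at (381,262). Its purple look-alike is at (268,293), the blue-ringed mark at (277,330) and the locker at (340,230). In the top view the same things are at (379,259), (282,228), (264,257) and (385,210). Next I'll take close crops.

```bash
python3 - <<'E'
import cv2
im=cv2.imread("pics/top0.png"); c=im[180:300,240:480]; cv2.imwrite("pics/topc.png",cv2.resize(c,(800,400),interpolation=cv2.INTER_CUBIC))
im=cv2.imread("pics/scene0.png"); c=im[170:290,290:450]; cv2.imwrite("pics/scenec.png",cv2.resize(c,(800,600),interpolation=cv2.INTER_CUBIC))
E
```

```text
(no output)
```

View pics/topc.png

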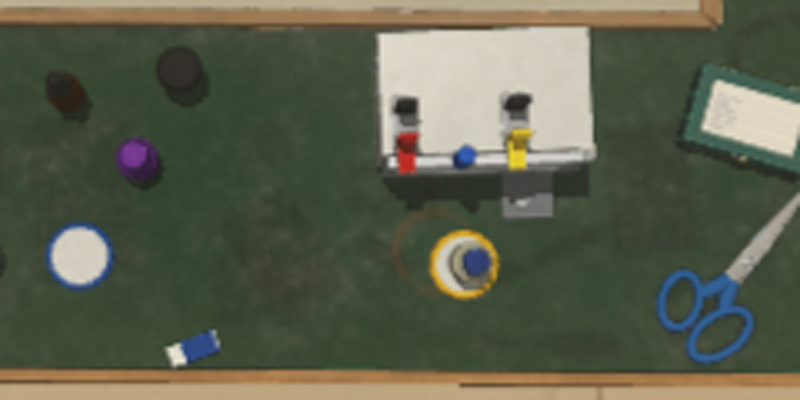

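View pics/scenec.png

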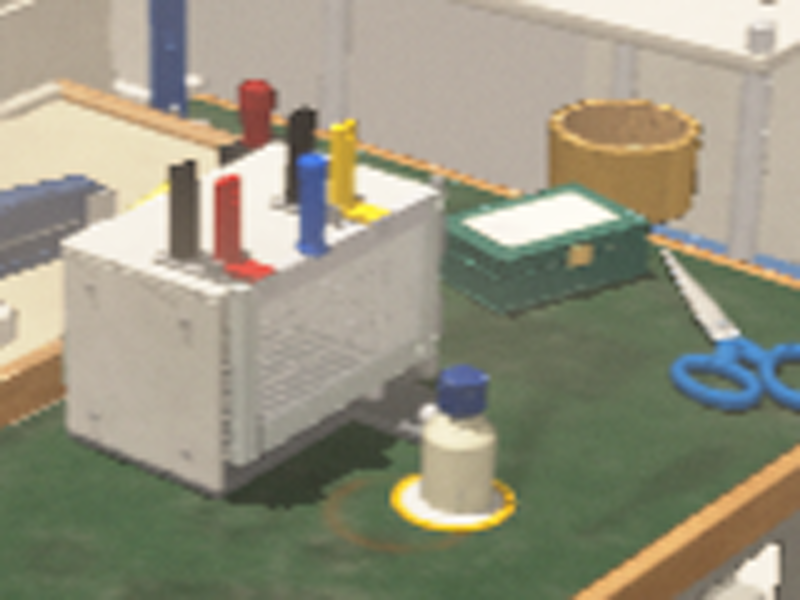

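The crops confirm the choice: white body, blue cap, on the yellow ring, beside the locker with its red, yellow and blue posts. Now the measurements.

```bash
cat > h.py <<'E'
import numpy as np, cv2
from plant import monitor, imaging, workorder, ctrl
def ray(cal,u,v,fish=False):
    K=cal["intrinsics"];M=cal["cam_to_world"]
    x=(u-K[0,2])/K[0,0]; y=(v-K[1,2])/K[1,1]
    if fish:
        r=np.hypot(x,y); s=np.sin(r)/r if r>1e-9 else 1
        d=np.array([x*s,-y*s,-np.cos(r)])
    else: d=np.array([x,-y,-1.])
    d=M[:3,:3]@d
    return M[:3,3],d/np.linalg.norm(d)
def atz(cal,u,v,z,fish=False):
    o,d=ray(cal,u,v,fish); return o+d*(z-o[2])/d[2]
def tri(rays):
    A=np.zeros((3,3));b=np.zeros(3)
    for o,d in rays:
        P=np.eye(3)-np.outer(d,d);A+=P;b+=P@o
    p=np.linalg.solve(A,b)
    return p,[np.linalg.norm(np.cross(p-o,d)) for o,d in rays]
def proj(cal,p,fish=False):
    K=cal["intrinsics"];M=cal["cam_to_world"]
    q=M[:3,:3].T@(np.asarray(p)-M[:3,3]); a=np.array([q[0],-q[1],-q[2]])
    if fish:
        r=np.hypot(a[0],a[1]);t=np.arctan2(r,a[2]); w=a[:2]/r*t
    else: w=a[:2]/a[2]
    return K[0,0]*w[0]+K[0,2],K[1,1]*w[1]+K[1,2]
def seg(im,lo,hi,box):
    # hsv blobs in box x0,y0,x1,y1
    x0,y0,x1,y1=box
    h=cv2.cvtColor(im[y0:y1,x0:x1],cv2.COLOR_BGR2HSV)
    m=cv2.inRange(h,lo,hi); n,l,s,c=cv2.connectedComponentsWithStats(m)
    return [(s[i,4],tuple(np.round(c[i]+[x0,y0],1)),tuple(s[i,:4]+[x0,y0,0,0])) for i in range(1,n) if s[i,4]>8]
E
python3 - <<'E'
from h import *
t=cv2.imread("pics/top0.png");s=cv2.imread("pics/scene0.png")
ct=imaging.calibration("top");cs=imaging.calibration("scene")
print("yellow",seg(t,(20,120,120),(35,255,255),(340,190,430,280)),seg(s,(20,120,120),(35,255,255),(290,170,450,290)))
print("blue",seg(t,(100,120,60),(125,255,255),(250,190,430,280)),seg(s,(100,120,60),(125,255,255),(290,170,450,290)),seg(s,(100,120,60),(125,255,255),(250,310,310,350)))
print("red",seg(t,(0,150,100),(6,255,255),(340,190,430,280)),seg(s,(0,150,100),(6,255,255),(290,170,450,290)))
f=lambda u,v:(240+u/3.3333,180+v/3.3333)
for n,p,z in [("near",(464,264),0),("park",(80,256),0),("cap",(478,261),.066),("roofBL",(378,34),.11),("roofBR",(588,28),.11),("roofFL",(385,165),.11),("gateR",(595,158),.113),("bluepost",(464,156),.160),("redtop",(406,138),.16),("yeltop",(521,135),.16),("eraser",(193,348),.012),("purple",(138,158),.066)]:
    print(n,atz(ct,*f(*p),z).round(4))
g=lambda u,v:(290+u/5,170+v/5)
for n,p,q in [("bluetop",(464,156),(313,158)),("captop",(478,261),(463,372))]:
    print(n,tri([ray(ct,*f(*p)),ray(cs,*g(*q))]))
print("near scene",atz(cs,*g(453,503),0),"park scene",atz(cs,277,330.5,0))
E
```

```text
yellow [(np.int32(65), (np.float64(394.8), np.float64(224.4)), (np.int64(392), np.int64(219), np.int64(8), np.int64(12))), (np.int32(111), (np.float64(378.1), np.float64(258.7)), (np.int64(369), np.int64(249), np.int64(21), np.int64(21)))] [(np.int32(110), (np.float64(359.0), np.float64(204.8)), (np.int64(356), np.int64(194), np.int64(12), np.int64(21))), (np.int32(73), (np.float64(380.2), np.float64(271.5)), (np.int64(368), np.int64(265), np.int64(25), np.int64(12)))]
blue [(np.int32(27), (np.float64(378.9), np.float64(226.7)), (np.int64(376), np.int64(224), np.int64(7), np.int64(6))), (np.int32(63), (np.float64(265.1), np.float64(255.7)), (np.int64(255), np.int64(247), np.int64(19), np.int64(20))), (np.int32(35), (np.float64(382.5), np.float64(258.3)), (np.int64(380), np.int64(255), np.int64(6), np.int64(7)))] [(np.int32(34), (np.float64(351.9), np.float64(204.2)), (np.int64(349), np.int64(201), np.int64(6), np.int64(9))), (np.int32(175), (np.float64(437.5), np.float64(244.1)), (np.int64(425), np.int64(238), np.int64(25), np.int64(13)))] [(np.int32(87), (np.float64(276.2), np.float
[... 680 characters left out ...]
park [0.4418 0.1104 0.    ]
cap [ 0.4374 -0.2239  0.066 ]
roofBL [ 0.6182 -0.1387  0.11  ]
roofBR [ 0.6242 -0.3079  0.11  ]
roofFL [ 0.5122 -0.1447  0.11  ]
gateR [ 0.5187 -0.3126  0.113 ]
bluepost [ 0.5152 -0.2032  0.16  ]
redtop [ 0.5289 -0.1581  0.16  ]
yeltop [ 0.5319 -0.2474  0.16  ]
eraser [0.3639 0.0121 0.012 ]
purple [0.5205 0.0568 0.066 ]
bluetop (array([ 0.51656454, -0.20237805,  0.15806821]), [np.float64(0.0015457959862114293), np.float64(0.001545795986211185)])
captop (array([ 0.43922096, -0.22276929,  0.06422444]), [np.float64(0.0022093373187765802), np.float64(0.0022093373187765807)])
near scene [ 0.43561288 -0.21056215  0.        ] park scene [0.44259847 0.11530487 0.        ]
```

Request:
send_rows([
  [0.2,-0.2,0,0.0],
  [0.5,-0.5,0,0.02],
  [0.8,-0.8,0,0.0484],
  [0.8,-1,0,0.0484],
  [0.8,-1,0,0.0484],
  [0.8,-1,0,0.0484],
  [0.8,-1,0,0.0484],
  [0.8,-1,0,0.0484],
])

```text
time: 1.15
eef_pos: [0.442, 0.3437, 0.228]
tcp_rot: [0.001, 1.0, 0.0, -0.0]
contact_force: [-0.8, 0.1, 0.1]
opening: 0.998
```

Request:
send_rows([
  [0,-0.2,0,0],
  [0,-0.4,0,0],
  [0,-0.6,0,0],
  [0,-0.8,0,0],
  [0,-1,0,0],
  [0,-1,0,0],
])

```text
time: 1.9
eef_pos: [0.442, 0.0424, 0.2284]
tcp_rot: [0.002, 1.0, -0.0, 0.0]
contact_force: [0.3, 0.1, 0.3]
opening: 1.0
```

Request:
send_rows([
  [-0.02,-0.2,0,0],
  [-0.04,-0.4,0,0],
  [-0.06,-0.6,0,0],
  [-0.06,-0.7,0,0],
  [-0.06,-0.7,0,0],
  [-0.06,-0.7,0,0],
])

```text
time: 2.65
eef_pos: [0.4244, -0.1639, 0.228]
tcp_rot: [-0.001, 1.0, 0.001, -0.0]
contact_force: [0.3, 0.1, -0.3]
opening: 1.001
```

```bash
python3 - <<'E'
from h import *
s=monitor.get_state(); print({k:np.round(s[k],4) for k in("time","qpos","eef_pos","tcp_rot","contact_force","opening")})
c=imaging.calibration("wrist"); np.savez("pics/w1.npz",**c)
im=imaging.read_camera("wrist"); cv2.imwrite("pics/w1.png",im[:,:,::-1])
im=imaging.read_camera("scene"); cv2.imwrite("pics/s1.png",im[:,:,::-1])
E
```

```text
{'time': np.float64(2.65), 'qpos': array([-5.9270e-01, -2.1780e-01,  2.0953e+00,  9.0000e-04,  1.2650e+00,
       -2.1666e+00]), 'eef_pos': array([ 0.4244, -0.1639,  0.228 ]), 'tcp_rot': array([-1.4e-03,  1.0e+00,  6.0e-04, -1.0e-04]), 'contact_force': array([ 0.2836,  0.0907, -0.2942]), 'opening': np.float64(1.0013)}
```

View pics/w1.png

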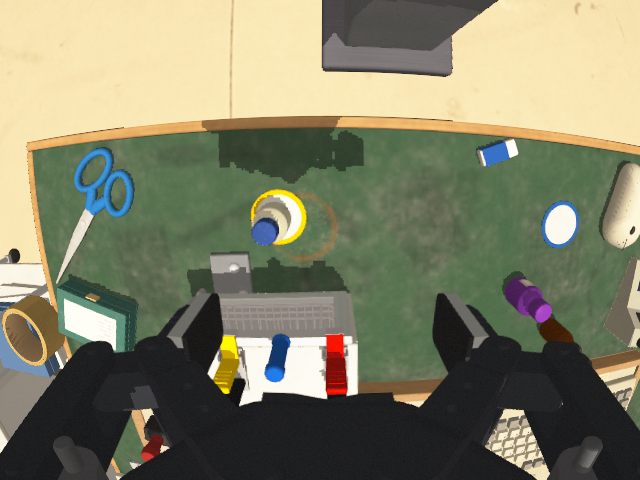

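The wrist view shows the bottle cap at (264,231), the yellow mark at (278,217) and the park mark at (561,224). The locker's posts are yellow (227,360), blue (278,355) and red (336,360).

```bash
python3 - <<'E'
from h import *
w=cv2.imread("pics/w1.png");c=dict(np.load("pics/w1.npz"))
def rim(lo,hi,box):
    x0,y0,x1,y1=box
    m=cv2.inRange(cv2.cvtColor(w[y0:y1,x0:x1],cv2.COLOR_BGR2HSV),lo,hi)
    ys,xs=np.nonzero(m); P=np.array([atz(c,x+x0,y+y0,0,True)[:2] for x,y in zip(xs,ys)])
    for _ in range(6):
        A=np.c_[2*P,np.ones(len(P))]; s=np.linalg.lstsq(A,(P**2).sum(1),rcond=None)[0]
        r=np.sqrt(s[2]+s[0]**2+s[1]**2); e=abs(np.hypot(*(P-s[:2]).T)-r)
        P=P[e<max(.003,1.0*e.std())]
    return s[:2],r,len(P)
print("near",rim((20,150,120),(35,255,255),(240,180,320,250)))
print("park",rim((100,120,60),(125,255,255),(535,195,585,255)))
b=seg(w,(100,120,60),(125,255,255),(240,205,300,255));print(b)
# outline projections of hypothesised bottle
from itertools import product
def draw(p):
    o=w.copy()
    for z,r in [(0,.0175),(.05,.0175),(.066,.0115),(.05,.0115)]:
        for a in np.linspace(0,2*np.pi,60):
            u,v=proj(c,[p[0]+r*np.cos(a),p[1]+r*np.sin(a),z],True); cv2.circle(o,(int(round(u)),int(round(v))),0,(0,0,255),-1)
    return cv2.resize(o[180:270,230:350],(800,600),interpolation=cv2.INTER_NEAREST)
for u,v in [b[0][1]]: print("cap~z.06",atz(c,u,v,.06,True))
cv2.imwrite("pics/ov.png",draw(atz(c,*b[0][1],.06,True)))
E
```

```text
near (array([ 0.43842342, -0.21461966]), np.float64(0.02706924639095193), 629)
park (array([0.44318284, 0.11489237]), np.float64(0.026884727700921117), 395)
[(np.int32(542), (np.float64(264.7), np.float64(231.4)), (np.int64(252), np.int64(218), np.int64(27), np.int64(28)))]
cap~z.06 [ 0.43809756 -0.21853269  0.06      ]
```

View pics/ov.png

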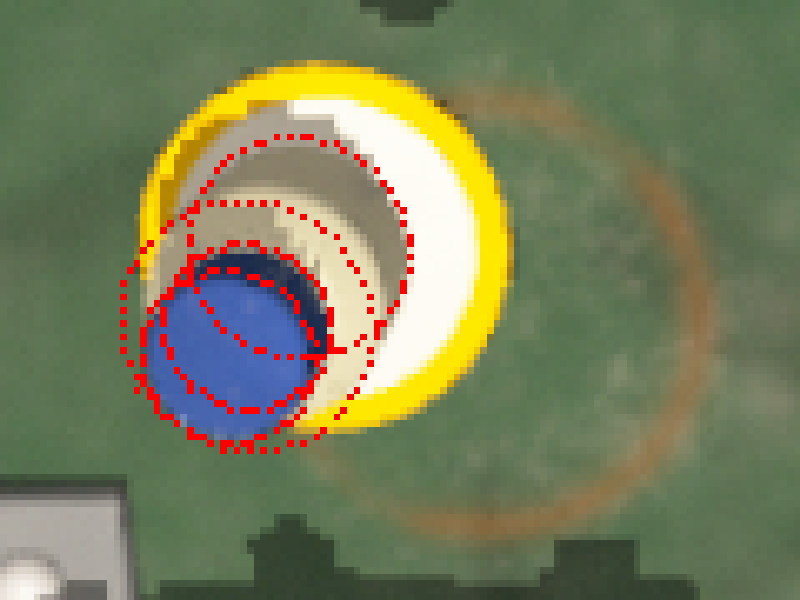

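Request:
send_rows([
  [0.047,-0.175,0,0],
  [0.047,-0.175,-0.1,0],
  [0.047,-0.175,-0.2,0],
  [0.047,-0.175,-0.3,0],
  [0.047,-0.175,-0.3,0],
  [0.047,-0.175,-0.3,0],
  [0.047,-0.175,-0.3,0],
], jaw=0.1, newtons=20)

```text
time: 3.62
eef_pos: [0.4391, -0.2188, 0.1401]
tcp_rot: [-0.0, 1.0, -0.001, 0.001]
contact_force: [-0.3, -0.0, -0.0]
opening: 0.899
```

```bash
python3 - <<'E'
from h import *
s=monitor.get_state(); print({k:np.round(s[k],4) for k in("time","qpos","eef_pos","tcp_rot","contact_force","opening")})
c=imaging.calibration("wrist"); np.savez("pics/w2.npz",**c)
im=imaging.read_camera("wrist"); cv2.imwrite("pics/w2.png",im[:,:,::-1])
E
```

```text
{'time': np.float64(3.625), 'qpos': array([-0.6694, -0.0327,  2.0994,  0.    ,  1.0715, -2.2412]), 'eef_pos': array([ 0.4391, -0.2188,  0.1401]), 'tcp_rot': array([-5.0e-04,  1.0e+00, -1.0e-03,  1.3e-03]), 'contact_force': array([-0.3071, -0.0456, -0.0184]), 'opening': np.float64(0.8995)}
```

View pics/w2.png

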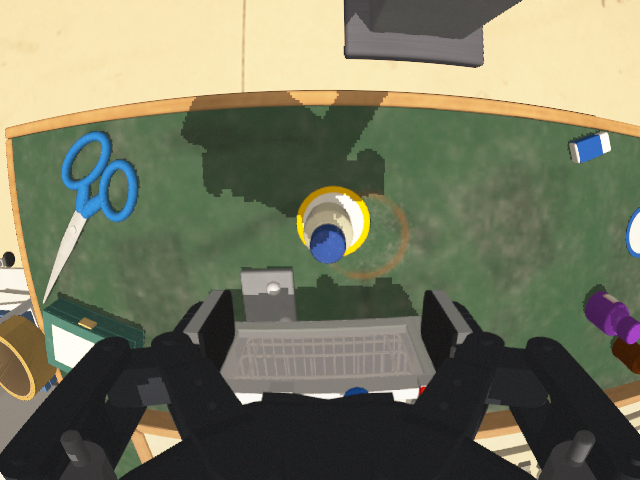

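```bash
python3 - <<'E'
from h import *
w=cv2.imread("pics/w2.png");c=dict(np.load("pics/w2.npz"))
b=seg(w,(100,120,60),(125,255,255),(300,205,360,275));print(b)
print(atz(c,*b[0][1],.06,True))
E
```

```text
[(np.int32(1065), (np.float64(327.3), np.float64(243.8)), (np.int64(310), np.int64(225), np.int64(36), np.int64(38)))]
[ 0.43814671 -0.21862582  0.06      ]
```

Request:
send_rows([
  [0,0,-0.1,0],
  [0,0,-0.2,0],
  [0,0,-0.3,0],
  [0,0,-0.36,0],
  [0,0,-0.37,0],
  [0,0,-0.37,0],
  [0,0,-0.37,0],
])

```text
time: 4.55
eef_pos: [0.4389, -0.2191, 0.0286]
tcp_rot: [-0.0, 1.0, -0.001, 0.001]
contact_force: [0.7, -0.0, -0.4]
opening: 0.9
```

Request:
send_rows([
  [0,0,0,0],
  [0,0,0,0],
  [0,0,0,0],
  [0,0,0,0],
  [0,0,0,0],
  [0,0,0,0],
  [0,0,0,0],
  [0,0,0,0],
], jaw=0.8, newtons=20)

```text
time: 5.55
eef_pos: [0.4382, -0.2185, 0.0277]
tcp_rot: [-0.0, 1.0, -0.0, 0.0]
contact_force: [-1.3, 0.2, 5.2]
opening: 0.383
```

Request:
send_rows([
  [0,0.02,0,0],
  [0,0.06,0,0],
  [0,0.11,0,0],
  [0,0.16,0,0],
  [0.003,0.22,0,0],
  [0.004,0.28,0,0],
  [0.005,0.34,0,0],
  [0.006,0.4,0,0],
  [0.007,0.46,0,0],
  [0.008,0.52,0,0],
  [0.009,0.58,0,0],
  [0.01,0.64,0,0],
  [0.011,0.7,0,0],
  [0.012,0.75,0,0],
  [0.013,0.8,0,0],
  [0.014,0.84,0,0],
  [0.015,0.87,0,0],
  [0.015,0.87,0,0],
  [0.015,0.87,0,0],
])

```text
time: 7.92
eef_pos: [0.4422, 0.044, 0.0277]
tcp_rot: [-0.0, 1.0, 0.001, 0.0]
contact_force: [-0.3, 0.7, 7.0]
opening: 0.382
```

```bash
python3 - <<'E'
from h import *
s=monitor.get_state(); print({k:np.round(s[k],4) for k in("time","qpos","eef_pos","tcp_rot","contact_force","opening")})
c=imaging.calibration("wrist"); np.savez("pics/w3.npz",**c)
im=imaging.read_camera("wrist"); cv2.imwrite("pics/w3.png",im[:,:,::-1])
im=imaging.read_camera("scene"); cv2.imwrite("pics/s3.png",cv2.resize(im[280:380,200:340,::-1],(800,571),interpolation=cv2.INTER_CUBIC))
E
```

```text
{'time': np.float64(7.925), 'qpos': array([-1.3060e-01,  5.6800e-02,  2.2571e+00,  1.6000e-03,  8.2770e-01,
       -1.7033e+00]), 'eef_pos': array([0.4422, 0.044 , 0.0277]), 'tcp_rot': array([-4.e-04,  1.e+00,  6.e-04,  0.e+00]), 'contact_force': array([-0.2694,  0.7058,  7.0063]), 'opening': np.float64(0.3821)}
```

View pics/w3.png

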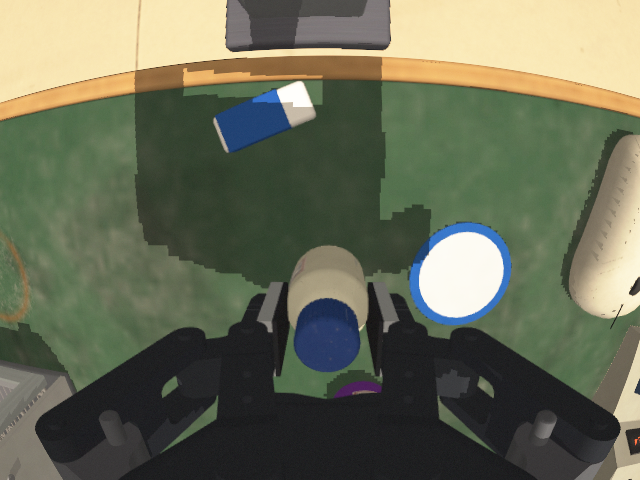

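View pics/s3.png

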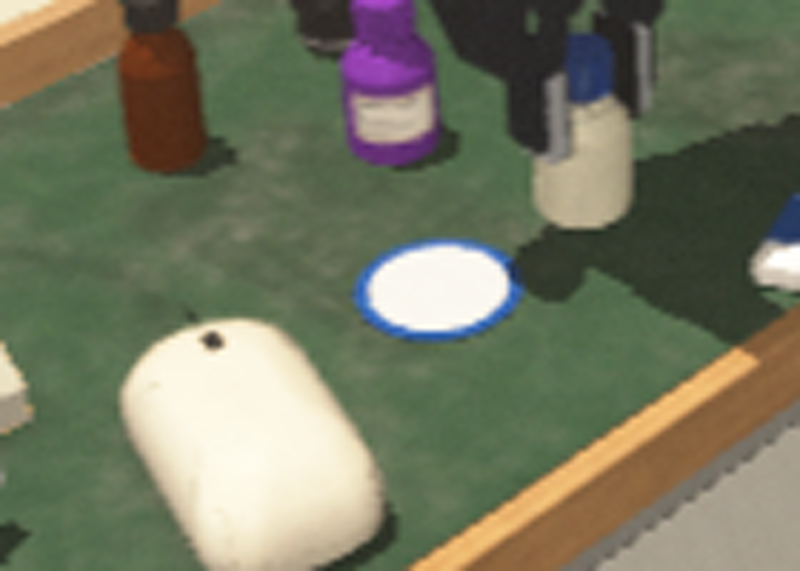

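The bottle stands upright between the pads at (328,330), and the park mark is clear at (460,273). I'll measure both again from here.

```bash
cat >> h.py <<'E'
def rim(w,c,lo,hi,box,fish=True):
    x0,y0,x1,y1=box
    m=cv2.inRange(cv2.cvtColor(w[y0:y1,x0:x1],cv2.COLOR_BGR2HSV),lo,hi)
    n,l,s,_=cv2.connectedComponentsWithStats(m)
    ys,xs=np.nonzero(l==1+np.argmax(s[1:,4])); h=cv2.convexHull(np.c_[xs,ys].astype(np.int32))[:,0,:]
    P=np.array([atz(c,x+x0,y+y0,0,fish)[:2] for x,y in h])
    A=np.c_[2*P,np.ones(len(P))]; s=np.linalg.lstsq(A,(P**2).sum(1),rcond=None)[0]
    r=np.sqrt(s[2]+s[0]**2+s[1]**2)
    return s[:2],r,np.abs(np.hypot(*(P-s[:2]).T)-r).max()
E
python3 - <<'E'
from h import *
w=cv2.imread("pics/w3.png");c=dict(np.load("pics/w3.npz"))
print(rim(w,c,(100,120,60),(125,255,255),(404,215,520,330)))
b=seg(w,(100,120,40),(125,255,255),(290,290,365,375));print(b)
print(atz(c,*b[0][1],.06,True))
for u,v in[(289,275),(367,275)]: print(atz(c,u,v,.045,True))
print(atz(c,328,300,.066,True),atz(c,328,372,.066,True))
E
```

```text
(array([0.44320178, 0.11509352]), np.float64(0.02902447776356805), np.float64(0.00017810502301145517))
[(np.int32(3803), (np.float64(326.6), np.float64(335.5)), (np.int64(294), np.int64(298), np.int64(66), np.int64(74)))]
[0.44131473 0.04417943 0.06      ]
[0.42433365 0.03019895 0.045     ]
[0.42431711 0.05914993 0.045     ]
[0.42462392 0.04463544 0.066     ] [0.45291899 0.04467724 0.066     ]
```

Request:
send_rows([
  [0.001,0.02,0,0],
  [0.002,0.06,0,0],
  [0.003,0.1,0,0],
  [0.004,0.14,0,0],
  [0.005,0.18,0,0],
  [0.006,0.21,0,0],
  [0.006,0.228,0,0],
  [0.006,0.236,0,0],
  [0.006,0.236,0,0],
  [0.006,0.236,0,0],
  [0.006,0.236,0,0],
])

```text
time: 9.4
eef_pos: [0.4439, 0.114, 0.0277]
tcp_rot: [-0.001, 1.0, -0.0, -0.0]
contact_force: [0.1, -2.4, 8.0]
opening: 0.384
```

```bash
python3 - <<'E'
from h import *
s=monitor.get_state(); print({k:np.round(s[k],4) for k in("time","qpos","eef_pos","tcp_rot","contact_force","opening")})
c=imaging.calibration("wrist"); np.savez("pics/w4.npz",**c)
im=imaging.read_camera("wrist"); cv2.imwrite("pics/w4.png",im[:,:,::-1])
E
```

```text
{'time': np.float64(9.4), 'qpos': array([ 2.9700e-02,  8.7100e-02,  2.2245e+00, -4.0000e-04,  8.3030e-01,
       -1.5422e+00]), 'eef_pos': array([0.4439, 0.114 , 0.0277]), 'tcp_rot': array([-7.e-04,  1.e+00, -2.e-04, -1.e-04]), 'contact_force': array([ 0.0969, -2.4014,  8.049 ]), 'opening': np.float64(0.3838)}
```

View pics/w4.png

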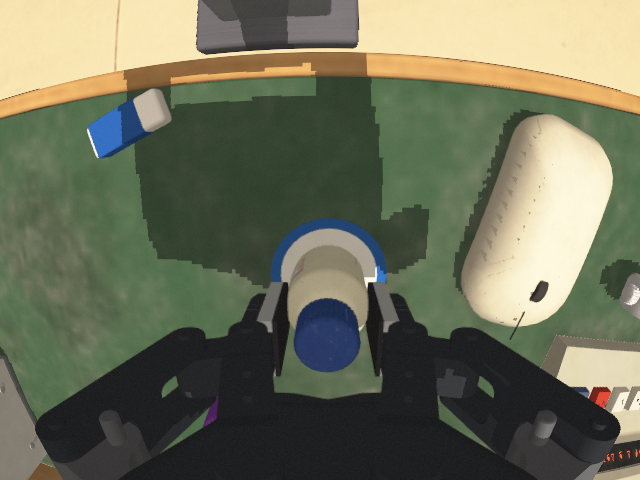

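Request:
send_rows([
  [0,0,0,0],
  [0,0,0,0],
  [0,0,0,0],
  [0,0,0,0],
], jaw=0.35)

```text
time: 9.95
eef_pos: [0.4438, 0.1135, 0.0269]
tcp_rot: [-0.0, 1.0, 0.0, -0.0]
contact_force: [-0.2, -0.1, 0.4]
opening: 0.652
```

Request:
send_rows([
  [0,0,0.05,0],
  [0,0,0.13,0],
  [0,0,0.25,0],
  [0,0,0.4,0],
  [-0.02,0,0.55,0],
  [-0.02,0,0.63,0],
  [-0.02,0,0.63,0],
])

```text
time: 10.82
eef_pos: [0.4398, 0.1134, 0.2196]
tcp_rot: [-0.0, 1.0, 0.0, 0.003]
contact_force: [-0.2, -0.3, 0.1]
opening: 0.644
```

```bash
python3 - <<'E'
from h import *
s=monitor.get_state(); print({k:np.round(s[k],4) for k in("time","qpos","eef_pos","tcp_rot","contact_force","opening")})
c=imaging.calibration("wrist"); np.savez("pics/w5.npz",**c)
im=imaging.read_camera("wrist"); w=im[:,:,::-1].copy(); cv2.imwrite("pics/w5.png",w)
print(rim(w,c,(100,120,60),(125,255,255),(270,170,390,280)))
b=seg(w,(100,120,40),(125,255,255),(270,170,390,300));print(b)
for x in b: print(atz(c,*x[1],.06,True))
E
```

```text
{'time': np.float64(10.825), 'qpos': array([ 2.8400e-02, -2.1700e-01,  2.1102e+00,  1.0000e-04,  1.2416e+00,
       -1.5427e+00]), 'eef_pos': array([0.4398, 0.1134, 0.2196]), 'tcp_rot': array([-1.0e-04,  1.0e+00,  1.0e-04,  3.4e-03]), 'contact_force': array([-0.1566, -0.2653,  0.0734]), 'opening': np.float64(0.6439)}
(array([0.44257071, 0.11475309]), np.float64(0.028917787379247308), np.float64(0.00034133269946155786))
[(np.int32(1180), (np.float64(328.0), np.float64(210.8)), (np.int64(300), np.int64(178), np.int64(58), np.int64(57)))]
[0.43447047 0.11430953 0.06      ]
```

View pics/w5.png

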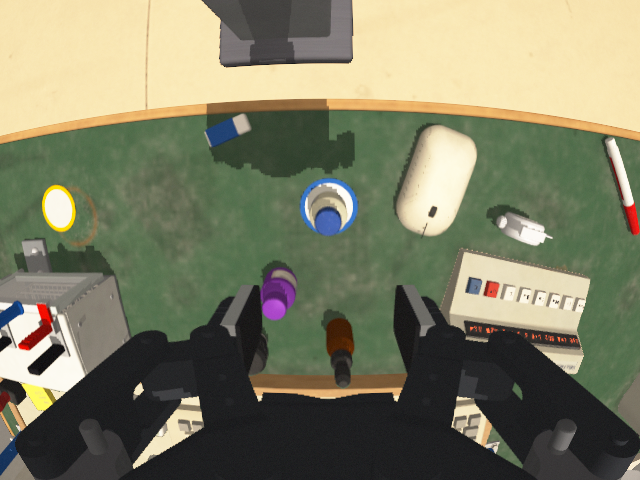

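Request:
send_rows([
  [0.1,-0.05,0.1,-0.02],
  [0.2,-0.2,0.2,-0.05],
  [0.3,-0.35,0.233,-0.08],
  [0.3,-0.5,0.233,-0.11],
  [0.3,-0.65,0.233,-0.14],
  [0.3,-0.8,0.233,-0.17],
  [0.3,-0.91,0.233,-0.2],
  [0.3,-0.91,0.233,-0.23],
  [0.3,-0.91,0.233,-0.244],
  [0.3,-0.91,0.233,-0.244],
  [0.3,-0.91,0.233,-0.244],
  [0.3,-0.91,0.233,-0.244],
], jaw=0)

```text
time: 12.38
eef_pos: [0.5282, -0.1594, 0.2857]
tcp_rot: [0.693, 0.721, -0.0, -0.0]
contact_force: [-0.3, -0.4, 0.9]
opening: 0.999
```

```bash
python3 - <<'E'
from h import *
c=dict(np.load("pics/w5.npz")); print("cap",atz(c,327.7,221.5,.066,True))
s=monitor.get_state(); print({k:np.round(s[k],4) for k in("time","qpos","eef_pos","tcp_rot","contact_force","opening")})
c=imaging.calibration("wrist"); np.savez("pics/w6.npz",**c)
im=imaging.read_camera("wrist"); w=im[:,:,::-1].copy(); cv2.imwrite("pics/w6.png",w)
im=imaging.read_camera("scene"); cv2.imwrite("pics/s6.png",im[:,:,::-1])
E
```

```text
cap [0.44224915 0.11406125 0.066     ]
{'time': np.float64(12.375), 'qpos': array([-0.477 , -0.0262,  1.8171, -0.    ,  1.3515, -0.516 ]), 'eef_pos': array([ 0.5282, -0.1594,  0.2857]), 'tcp_rot': array([ 6.932e-01,  7.208e-01, -1.000e-04, -4.000e-04]), 'contact_force': array([-0.2902, -0.412 ,  0.8658]), 'opening': np.float64(0.9987)}
```

View pics/w6.png

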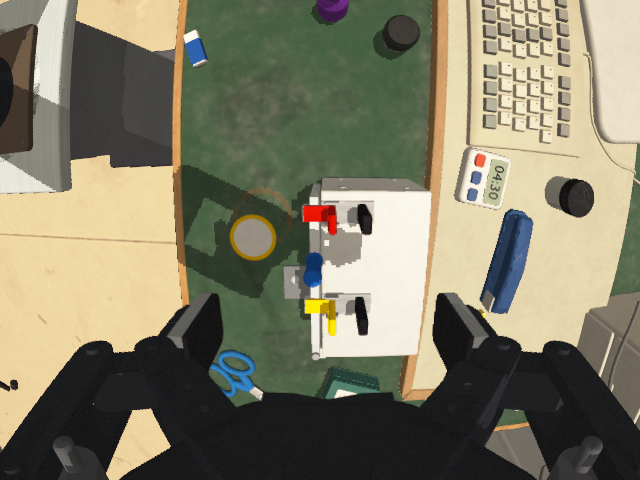

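View pics/s6.png

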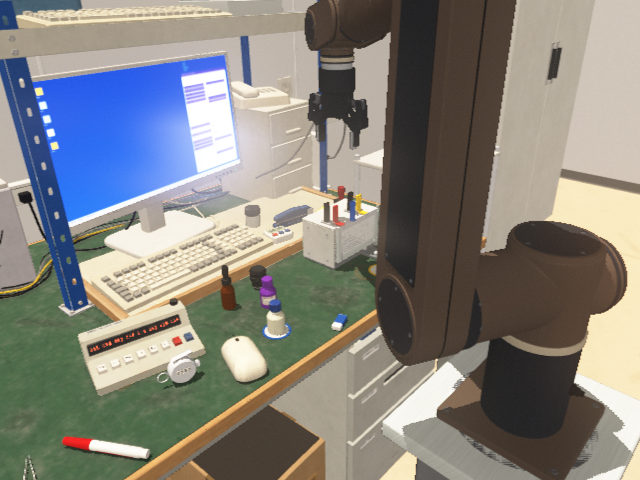

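The bottle stands upright on the park mark, with its cap within about 1 mm of the mark's centre. In the wrist view the catches are red (330,220) with its black post (365,218), and yellow (331,318) with its black post (361,315). The blue post is at (313,268). Next is a crop of the locker.

```bash
python3 - <<'E'
import cv2
w=cv2.imread("pics/w6.png")
cv2.imwrite("pics/w6c.png",cv2.resize(w[170:370,280:440],None,fx=3,fy=3,interpolation=cv2.INTER_CUBIC))
cv2.imwrite("pics/w6d.png",cv2.resize(w[190:345,295:385],(464,800))[:600])
E
```

```text
(no output)
```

View pics/w6c.png

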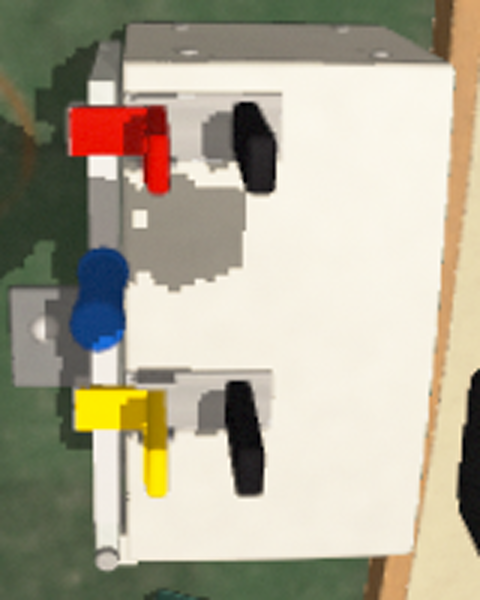

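```bash
python3 - <<'E'
from h import *
c=dict(np.load("pics/w6.npz"))
f=lambda u,v:(280+u/3-.33,170+v/3-.33)
for n,p,z in [("FL",(125,62),.11),("BL",(453,66),.11),("BR",(413,553),.11),("FR",(127,562),.11),
 ("red front",(146,180),.16),("red back",(170,180),.16),("red -y end",(158,193),.16),
 ("rpost front",(250,180),.16),("rpost back",(276,180),.16),("rpost -y end",(262,193),.16),
 ("yel front",(145,480),.16),("yel back",(168,480),.16),("yel -y end",(156,496),.16),
 ("ypost front",(237,480),.16),("ypost back",(263,480),.16),("ypost -y end",(250,496),.16),
 ("blue top",(97,326),.16),("hinge",(107,558),.113)]:
    print(n,atz(c,*f(*p),z,True).round(4))
E
```

```text
FL [ 0.5217 -0.1382  0.11  ]
BL [ 0.6192 -0.1345  0.11  ]
BR [ 0.6273 -0.303   0.11  ]
FR [ 0.528  -0.3078  0.11  ]
red front [ 0.5286 -0.1605  0.16  ]
red back [ 0.5346 -0.1603  0.16  ]
red -y end [ 0.5317 -0.1638  0.16  ]
rpost front [ 0.5548 -0.1595  0.16  ]
rpost back [ 0.5613 -0.1592  0.16  ]
rpost -y end [ 0.558  -0.1627  0.16  ]
yel front [ 0.5317 -0.2462  0.16  ]
yel back [ 0.5381 -0.246   0.16  ]
yel -y end [ 0.535  -0.2513  0.16  ]
ypost front [ 0.5573 -0.2454  0.16  ]
ypost back [ 0.5646 -0.2453  0.16  ]
ypost -y end [ 0.5613 -0.2505  0.16  ]
blue top [ 0.5173 -0.2004  0.16  ]
hinge [ 0.5212 -0.3044  0.113 ]
```

Request:
send_rows([
  [0.0743,0.0123,0,0],
  [0.0743,0.0123,-0.1,0],
  [0.0743,0.0123,-0.2,0],
  [0.0743,0.0123,-0.25,0],
  [0.0743,0.0123,-0.25,0],
  [0.0743,0.0123,-0.25,0],
], jaw=0.3)

```text
time: 13.22
eef_pos: [0.5513, -0.1563, 0.2126]
tcp_rot: [0.694, 0.72, 0.0, 0.001]
contact_force: [1.1, -0.4, 0.5]
opening: 0.702
```

```bash
python3 - <<'E'
from h import *
s=monitor.get_state(); print({k:np.round(s[k],4) for k in("time","qpos","eef_pos","tcp_rot","contact_force","opening")})
c=imaging.calibration("wrist"); np.savez("pics/w7.npz",**c)
im=imaging.read_camera("wrist"); w=im[:,:,::-1].copy(); cv2.imwrite("pics/w7.png",w)
E
```

```text
{'time': np.float64(13.225), 'qpos': array([-0.4532,  0.0752,  1.8481, -0.    ,  1.2158, -0.4913]), 'eef_pos': array([ 0.5513, -0.1563,  0.2126]), 'tcp_rot': array([6.935e-01, 7.204e-01, 4.000e-04, 1.100e-03]), 'contact_force': array([ 1.0654, -0.4188,  0.5439]), 'opening': np.float64(0.702)}
```

View pics/w7.png

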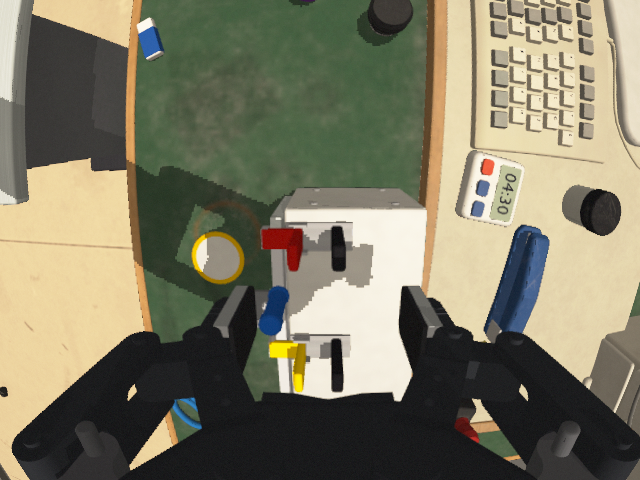

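```bash
python3 - <<'E'
import cv2
w=cv2.imread("pics/w7.png")
cv2.imwrite("pics/w7c.png",cv2.resize(w[215:400,255:365],None,fx=4,fy=4,interpolation=cv2.INTER_CUBIC)[:600])
cv2.imwrite("pics/w7d.png",cv2.resize(w[280:400,255:365],None,fx=4,fy=4,interpolation=cv2.INTER_CUBIC)[:600])
E
```

```text
(no output)
```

View pics/w7c.png

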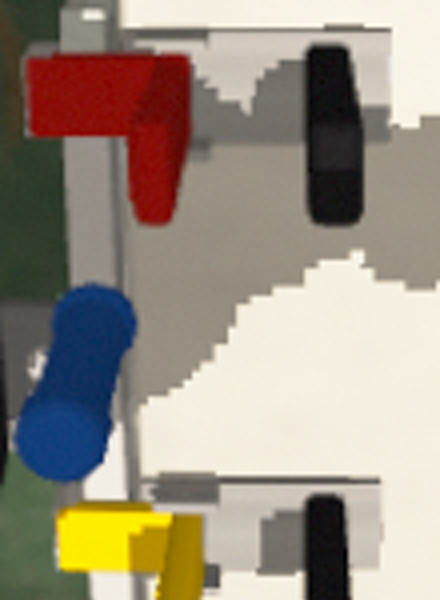

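View pics/w7d.png

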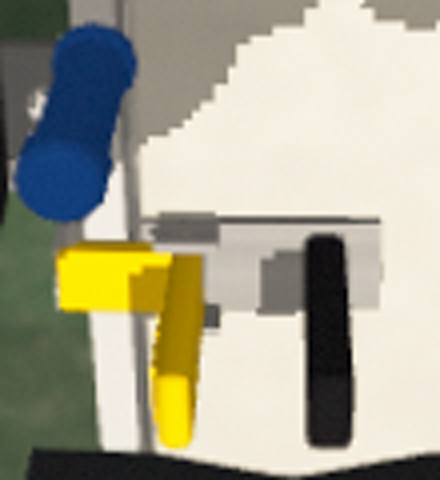

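```bash
python3 - <<'E'
from h import *
c=dict(np.load("pics/w7.npz"))
f=lambda u,v:(255+u/4-.4,215+v/4-.4)
for n,p,z in [("red front",(128,200),.16),("red back",(175,200),.16),("red -y end",(152,224),.16),
 ("rpost front",(310,200),.16),("rpost back",(364,200),.16),("rpost -y end",(337,226),.16),
 ("yel front",(152,650),.16),("yel back",(193,650),.16),("yel -y end",(175,708),.16),
 ("ypost front",(306,650),.16),("ypost back",(353,650),.16),("ypost -y end",(330,708),.16),
 ("blue top",(61,442),.16)]:
    print(n,atz(c,*f(*p),z,True).round(4))
E
```

```text
red front [ 0.5281 -0.1602  0.16  ]
red back [ 0.5348 -0.1599  0.16  ]
red -y end [ 0.5316 -0.1637  0.16  ]
rpost front [ 0.554  -0.1591  0.16  ]
rpost back [ 0.5616 -0.1589  0.16  ]
rpost -y end [ 0.558  -0.1629  0.16  ]
yel front [ 0.5315 -0.2391  0.16  ]
yel back [ 0.5382 -0.2387  0.16  ]
yel -y end [ 0.5353 -0.2515  0.16  ]
ypost front [ 0.5567 -0.2379  0.16  ]
ypost back [ 0.5644 -0.2377  0.16  ]
ypost -y end [ 0.5613 -0.2503  0.16  ]
blue top [ 0.5177 -0.2001  0.16  ]
```

Request:
send_rows([
  [0,0,-0.07,0],
  [0,0,-0.14,0],
  [0,0,-0.2,0],
  [0,0,-0.22,0],
  [0,0,-0.22,0],
  [0,0,-0.22,0],
])

```text
time: 14.02
eef_pos: [0.5512, -0.1562, 0.1462]
tcp_rot: [0.694, 0.72, 0.0, 0.001]
contact_force: [-0.1, 0.9, -0.7]
opening: 0.7
```

Request:
send_rows([
  [0,0,0,0],
  [0,0,0,0],
  [0,0,0,0],
  [0,0,0,0],
  [0,0,0,0],
  [0,0,0,0],
  [0,0,0,0],
  [0,0,0,0],
  [0,0,0,0],
  [0,0,0,0],
], jaw=0.95, newtons=25)

```text
time: 15.28
eef_pos: [0.5531, -0.156, 0.1461]
tcp_rot: [0.694, 0.72, 0.002, 0.003]
contact_force: [5.7, 1.1, 0.4]
opening: 0.189
```

```bash
python3 - <<'E'
from h import *
s=monitor.get_state(); print({k:np.round(s[k],4) for k in("time","qpos","eef_pos","tcp_rot","contact_force","opening")})
c=imaging.calibration("wrist"); np.savez("pics/w8.npz",**c)
im=imaging.read_camera("wrist"); w=im[:,:,::-1].copy(); cv2.imwrite("pics/w8.png",w)
E
```

```text
{'time': np.float64(15.275), 'qpos': array([-0.4526,  0.1453,  1.9005,  0.0028,  1.0889, -0.4913]), 'eef_pos': array([ 0.5531, -0.156 ,  0.1461]), 'tcp_rot': array([0.6937, 0.7202, 0.0023, 0.0029]), 'contact_force': array([5.7286, 1.0716, 0.3619]), 'opening': np.float64(0.1891)}
```

View pics/w8.png

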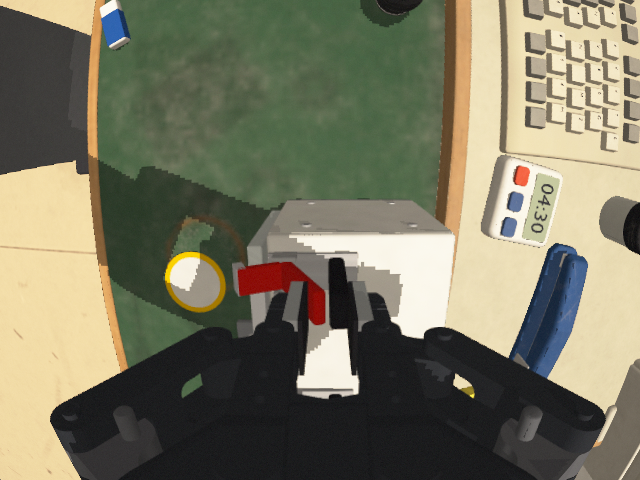

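Request:
send_rows([
  [0,0,0,0],
  [0,0,0,0],
  [0,0,0,0],
  [0,0,0,0],
], newtons=35)

```text
time: 15.82
eef_pos: [0.5532, -0.156, 0.1461]
tcp_rot: [0.694, 0.72, 0.002, 0.003]
contact_force: [6.7, -0.0, -0.9]
opening: 0.184
```

```bash
python3 - <<'E'
import cv2
w=cv2.imread("pics/w8.png")
cv2.imwrite("pics/w8c.png",cv2.resize(w[230:380,220:400],None,fx=4,fy=4,interpolation=cv2.INTER_CUBIC)[:600])
E
```

```text
(no output)
```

View pics/w8c.png

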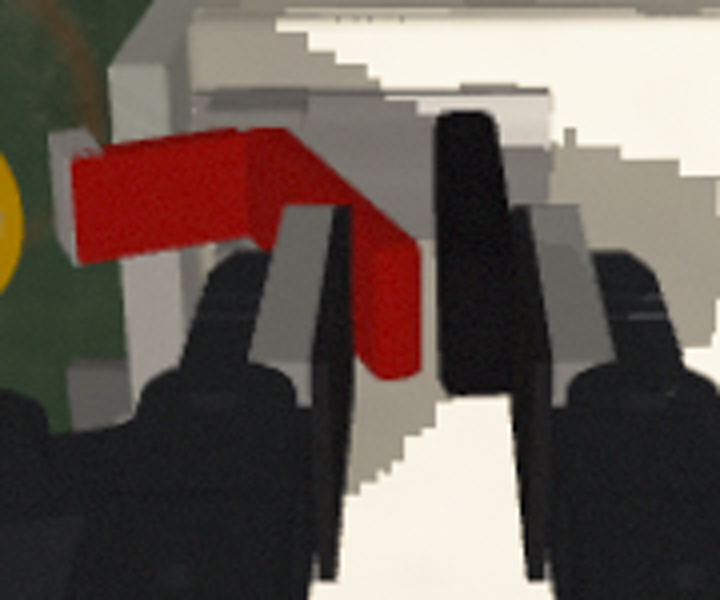

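Request:
send_rows([
  [0,0,0,0],
  [0,0,0,0],
  [0,0,0,0],
  [0,0,0.06,0],
  [0,0,0.15,0],
  [0,0,0.2,0],
  [0.005,-0.05,0.2,0],
  [0.01,-0.15,0.2,0],
  [0.016,-0.25,0.2,0],
  [0.016,-0.293,0.2,0],
  [0.016,-0.293,0.2,0],
  [0.016,-0.293,0.2,0],
], jaw=0.3, newtons=25)

```text
time: 17.32
eef_pos: [0.5552, -0.2431, 0.2047]
tcp_rot: [0.693, 0.721, 0.0, -0.001]
contact_force: [-0.0, 0.0, 1.0]
opening: 0.7
```

```bash
python3 - <<'E'
from h import *
s=monitor.get_state(); print({k:np.round(s[k],4) for k in("time","qpos","eef_pos","tcp_rot","contact_force","opening")})
c=imaging.calibration("wrist"); np.savez("pics/w9.npz",**c)
im=imaging.read_camera("wrist"); w=im[:,:,::-1].copy(); cv2.imwrite("pics/w9.png",w)
E
```

```text
{'time': np.float64(17.325), 'qpos': array([-5.8020e-01,  1.5700e-01,  1.7735e+00,  4.0000e-04,  1.2122e+00,
       -6.1860e-01]), 'eef_pos': array([ 0.5552, -0.2431,  0.2047]), 'tcp_rot': array([ 6.934e-01,  7.205e-01,  1.000e-04, -6.000e-04]), 'contact_force': array([-0.0186,  0.0337,  1.0098]), 'opening': np.float64(0.6998)}
```

View pics/w9.png

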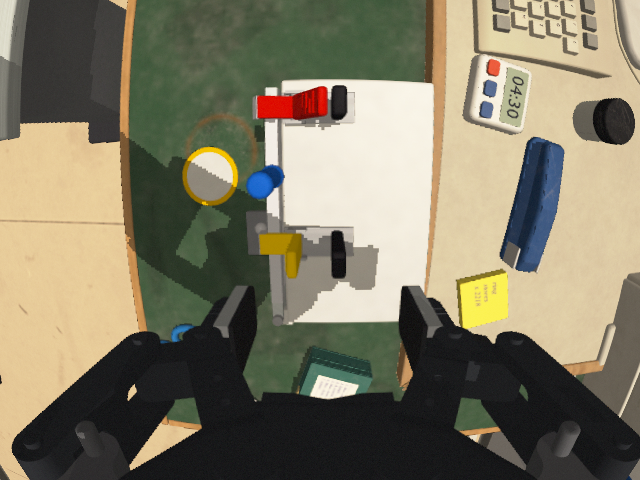

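The red tab now leans against its post at (318,102) and stays there, and the yellow one at (292,262) is still closed. Now the yellow squeeze.

Request:
send_rows([
  [0,0,-0.07,0],
  [0,0,-0.14,0],
  [0,0,-0.19,0],
  [0,0,-0.2,0],
  [0,0,-0.2,0],
  [0,0,-0.2,0],
])

```text
time: 18.12
eef_pos: [0.556, -0.2443, 0.1461]
tcp_rot: [0.694, 0.72, 0.0, 0.001]
contact_force: [0.9, -0.3, -0.1]
opening: 0.699
```

Request:
send_rows([
  [0,0,0,0],
  [0,0,0,0],
  [0,0,0,0],
  [0,0,0,0],
  [0,0,0,0],
  [0,0,0,0],
  [0,0,0,0],
  [0,0,0,0],
  [0,0,0,0],
  [0,0,0,0],
], jaw=0.95, newtons=30)

```text
time: 19.38
eef_pos: [0.5567, -0.2441, 0.1461]
tcp_rot: [0.694, 0.72, 0.001, 0.002]
contact_force: [5.0, 0.9, 3.7]
opening: 0.191
```

Request:
send_rows([
  [0,0,0,0],
  [0,0,0,0],
  [0,0,0,0],
  [0,0,0.06,0],
  [0,0,0.15,0],
  [0,0,0.2,0],
  [0,0,0.25,0],
  [0,0,0.25,0],
  [0,0,0.25,0],
], jaw=0.3)

```text
time: 20.5
eef_pos: [0.555, -0.2436, 0.2193]
tcp_rot: [0.694, 0.72, -0.0, -0.001]
contact_force: [0.3, -1.3, -1.0]
opening: 0.699
```

```bash
python3 - <<'E'
from h import *
s=monitor.get_state(); print({k:np.round(s[k],4) for k in("time","qpos","eef_pos","tcp_rot","contact_force","opening")})
c=imaging.calibration("wrist"); np.savez("pics/w10.npz",**c)
im=imaging.read_camera("wrist"); w=im[:,:,::-1].copy(); cv2.imwrite("pics/w10.png",w)
cv2.imwrite("pics/w10c.png",cv2.resize(w[70:330,230:450],None,fx=3,fy=3,interpolation=cv2.INTER_CUBIC)[:600])
E
```

```text
{'time': np.float64(20.5), 'qpos': array([-5.8080e-01,  1.4450e-01,  1.7600e+00, -1.0000e-04,  1.2385e+00,
       -6.1880e-01]), 'eef_pos': array([ 0.555 , -0.2436,  0.2193]), 'tcp_rot': array([ 6.936e-01,  7.204e-01, -2.000e-04, -7.000e-04]), 'contact_force': array([ 0.3216, -1.3427, -0.9668]), 'opening': np.float64(0.699)}
```

View pics/w10c.png

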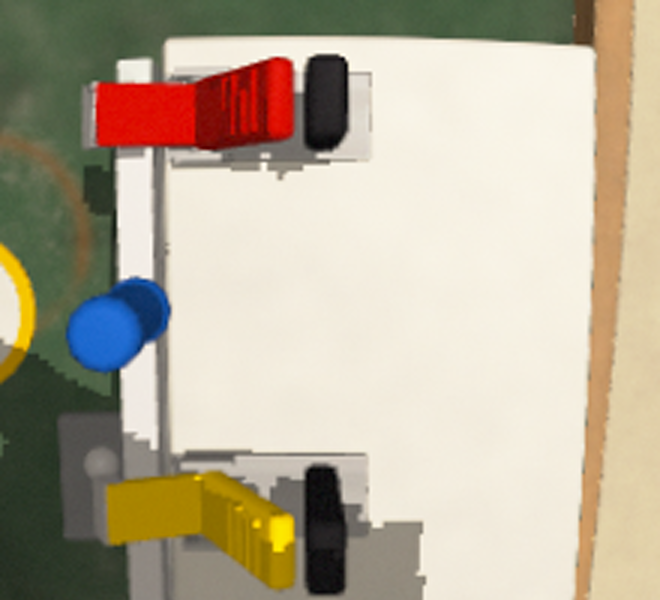

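Request:
send_rows([
  [-0.06,0.07,0,0],
  [-0.123,0.146,0,0],
  [-0.123,0.146,0,0],
  [-0.123,0.146,-0.08,0],
  [-0.123,0.146,-0.16,0],
  [-0.123,0.146,-0.23,0],
  [-0.123,0.146,-0.26,0],
  [-0.123,0.146,-0.26,0],
  [-0.123,0.146,-0.26,0],
], jaw=0.45)

```text
time: 21.68
eef_pos: [0.5192, -0.2006, 0.1431]
tcp_rot: [0.694, 0.72, 0.0, 0.001]
contact_force: [0.0, 0.1, 1.0]
opening: 0.549
```

```bash
python3 - <<'E'
from h import *
s=monitor.get_state(); print({k:np.round(s[k],4) for k in("time","qpos","eef_pos","tcp_rot","contact_force","opening")})
c=imaging.calibration("wrist"); np.savez("pics/w11.npz",**c)
im=imaging.read_camera("wrist"); w=im[:,:,::-1].copy(); cv2.imwrite("pics/w11.png",w)
E
```

```text
{'time': np.float64(21.675), 'qpos': array([-5.5090e-01,  1.1300e-01,  1.9425e+00, -1.0000e-04,  1.0843e+00,
       -5.8880e-01]), 'eef_pos': array([ 0.5192, -0.2006,  0.1431]), 'tcp_rot': array([6.936e-01, 7.204e-01, 2.000e-04, 9.000e-04]), 'contact_force': array([0.0486, 0.0911, 0.9749]), 'opening': np.float64(0.5493)}
```

View pics/w11.png

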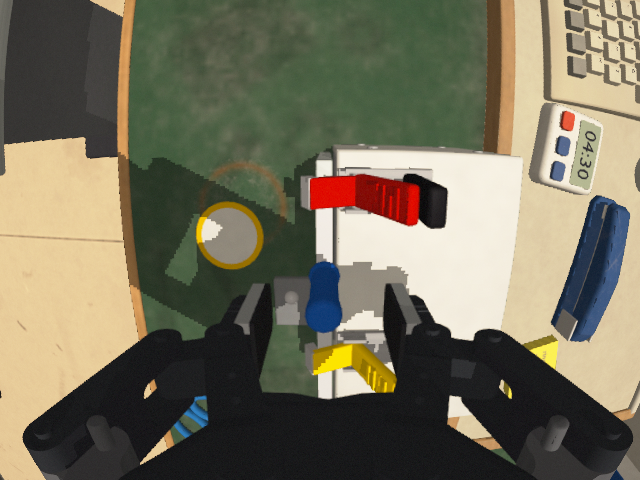

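The blue post at (323,300) is centred between the pads, so I'll close on it.

Request:
send_rows([
  [0,0,0,0],
  [0,0,0,0],
  [0,0,0,0],
  [0,0,0,0],
  [0,0,0,0],
  [0,0,0,0],
  [0,0,0,0],
  [0,0,0,0],
], jaw=1, newtons=40)

```text
time: 22.72
eef_pos: [0.5182, -0.2002, 0.1429]
tcp_rot: [0.694, 0.72, -0.0, -0.0]
contact_force: [-4.7, 0.5, 5.5]
opening: 0.147
```

```bash
python3 - <<'E'
from h import *
s=monitor.get_state(); print({k:np.round(s[k],4) for k in("time","eef_pos","tcp_rot","contact_force","opening")})
p=s["eef_pos"][:2]; p=np.array([.5185,-.2002])
y=np.radians(2.35); 
for H in [p+.102*np.array([np.sin(y),-np.cos(y)])]:
    print("hinge",H)
    for a in np.radians([5,10,15,20,25,30,35,40,45,50,55,60,65,70,75,80,85,90,90.5]):
        q=H+.102*np.array([-np.sin(y+a),np.cos(y+a)])
        print(round(np.degrees(a)),((q-p)/.3).round(4),(a/2/np.pi).round(4))
E
```

```text
{'time': np.float64(22.725), 'eef_pos': array([ 0.5182, -0.2002,  0.1429]), 'tcp_rot': array([ 6.935e-01,  7.205e-01, -4.000e-04, -2.000e-04]), 'contact_force': array([-4.7116,  0.4648,  5.5067]), 'opening': np.float64(0.1468)}
hinge [ 0.52268238 -0.30211422]
5 [-0.0296 -0.0025] 0.0139
10 [-0.0588 -0.0076] 0.0278
15 [-0.0874 -0.0152] 0.0417
20 [-0.1153 -0.0253] 0.0556
25 [-0.1423 -0.0377] 0.0694
30 [-0.168  -0.0525] 0.0833
35 [-0.1923 -0.0694] 0.0972
40 [-0.2151 -0.0884] 0.1111
45 [-0.2361 -0.1094] 0.125
50 [-0.2553 -0.132 ] 0.1389
55 [-0.2723 -0.1563] 0.1528
60 [-0.2872 -0.1819] 0.1667
65 [-0.2998 -0.2088] 0.1806
70 [-0.3101 -0.2366] 0.1944
75 [-0.3178 -0.2653] 0.2083
80 [-0.323  -0.2945] 0.2222
85 [-0.3257 -0.324 ] 0.2361
90 [-0.3258 -0.3537] 0.25
90 [-0.3256 -0.3566] 0.2514
```

Request:
send_rows([
  [-0.0148,-0.001,0,0.007],
  [-0.0296,-0.0025,0,0.0139],
  [-0.0588,-0.0076,0,0.0278],
  [-0.0874,-0.0152,0,0.0417],
  [-0.0874,-0.0152,0,0.0417],
])

```text
time: 23.35
eef_pos: [0.4928, -0.2042, 0.1429]
tcp_rot: [0.594, 0.804, 0.001, 0.001]
contact_force: [-0.0, 3.5, 4.7]
opening: 0.148
```

```bash
python3 - <<'E'
from h import *
s=monitor.get_state(); print({k:np.round(s[k],4) for k in("time","qpos","eef_pos","tcp_rot","contact_force","wrist_torque","opening")})
im=imaging.read_camera("wrist"); w=im[:,:,::-1].copy(); cv2.imwrite("pics/w12.png",w)
E
```

```text
{'time': np.float64(23.35), 'qpos': array([-5.8400e-01,  6.2500e-02,  1.9973e+00,  1.9000e-03,  1.0805e+00,
       -8.8310e-01]), 'eef_pos': array([ 0.4928, -0.2042,  0.1429]), 'tcp_rot': array([5.943e-01, 8.043e-01, 9.000e-04, 6.000e-04]), 'contact_force': array([-0.0385,  3.491 ,  4.6795]), 'wrist_torque': array([ 0.4763,  0.0894, -0.087 ]), 'opening': np.float64(0.1481)}
```

View pics/w12.png

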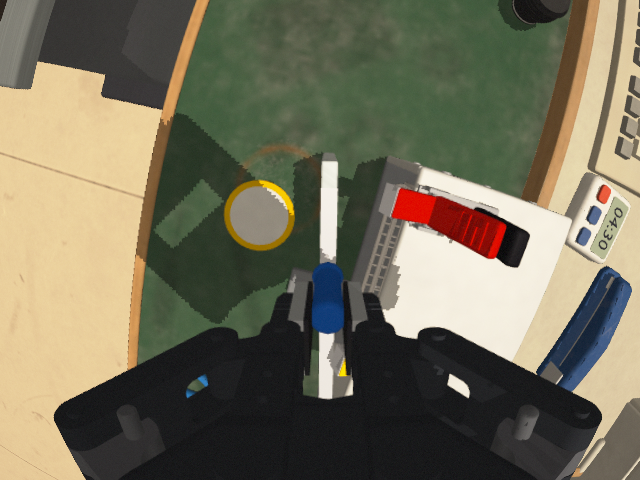

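Request:
send_rows([
  [-0.0279,-0.0101,0,0.0139],
  [-0.0549,-0.0225,0,0.0277],
  [-0.0806,-0.0373,0,0.0416],
  [-0.1049,-0.0542,0,0.0555],
  [-0.1277,-0.0732,0,0.0694],
  [-0.1487,-0.0942,0,0.0833],
  [-0.1679,-0.1168,0,0.0972],
  [-0.1849,-0.1411,0,0.1111],
  [-0.1998,-0.1667,0,0.125],
  [-0.1998,-0.1667,0,0.125],
])

```text
time: 24.65
eef_pos: [0.431, -0.2537, 0.1428]
tcp_rot: [0.241, 0.971, 0.001, -0.003]
contact_force: [-6.7, 7.1, 11.5]
opening: 0.149
```

```bash
python3 - <<'E'
from h import *
s=monitor.get_state(); print({k:np.round(s[k],4) for k in("time","qpos","eef_pos","tcp_rot","contact_force","wrist_torque","opening")})
im=imaging.read_camera("wrist"); w=im[:,:,::-1].copy(); cv2.imwrite("pics/w13.png",w)
E
```

```text
{'time': np.float64(24.65), 'qpos': array([-7.3490e-01, -8.6000e-03,  2.0703e+00, -5.0000e-04,  1.0859e+00,
       -1.8189e+00]), 'eef_pos': array([ 0.431 , -0.2537,  0.1428]), 'tcp_rot': array([ 0.2409,  0.9705,  0.0012, -0.0028]), 'contact_force': array([-6.6839,  7.0917, 11.4717]), 'wrist_torque': array([ 1.0288,  1.1461, -0.0624]), 'opening': np.float64(0.1492)}
```

View pics/w13.png

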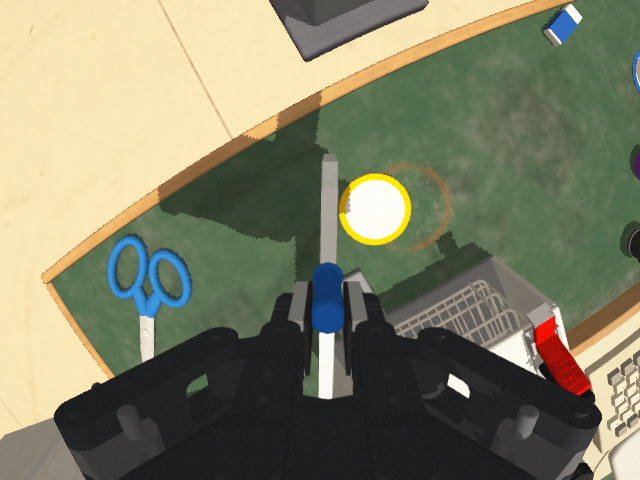

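Request:
send_rows([
  [-0.0166,-0.025,0,0.0139],
  [-0.0279,-0.0537,0,0.0277],
  [-0.0356,-0.0824,0,0.0416],
  [-0.0408,-0.1126,0,0.0555],
  [-0.0435,-0.1421,0,0.0694],
  [-0.0436,-0.1718,0,0.0833],
  [-0.0436,-0.1718,0,0.0833],
  [-0.0436,-0.1718,0,0.0833],
  [-0.0436,-0.1718,0,0.0833],
])

```text
time: 25.82
eef_pos: [0.4181, -0.306, 0.1428]
tcp_rot: [-0.019, 1.0, 0.001, -0.002]
contact_force: [-7.3, 3.9, 9.2]
opening: 0.142
```

```bash
python3 - <<'E'
from h import *
s=monitor.get_state(); print({k:np.round(s[k],4) for k in("time","qpos","eef_pos","tcp_rot","contact_force","wrist_torque","opening")})
c=imaging.calibration("wrist"); np.savez("pics/w14.npz",**c)
im=imaging.read_camera("wrist"); w=im[:,:,::-1].copy(); cv2.imwrite("pics/w14.png",w)
im=imaging.read_camera("top"); w=im[:,:,::-1].copy(); cv2.imwrite("pics/t14.png",cv2.resize(w[180:300,240:480],(800,400),interpolation=cv2.INTER_CUBIC))
im=imaging.read_camera("scene"); w=im[:,:,::-1].copy(); cv2.imwrite("pics/s14.png",w)
E
```

```text
{'time': np.float64(25.825), 'qpos': array([-0.8266,  0.0316,  2.0297, -0.0027,  1.084 , -2.4334]), 'eef_pos': array([ 0.4181, -0.306 ,  0.1428]), 'tcp_rot': array([-1.860e-02,  9.998e-01,  6.000e-04, -2.100e-03]), 'contact_force': array([-7.3495,  3.8992,  9.1818]), 'wrist_torque': array([ 0.5416,  1.0721, -0.0322]), 'opening': np.float64(0.1415)}
```

View pics/w14.png

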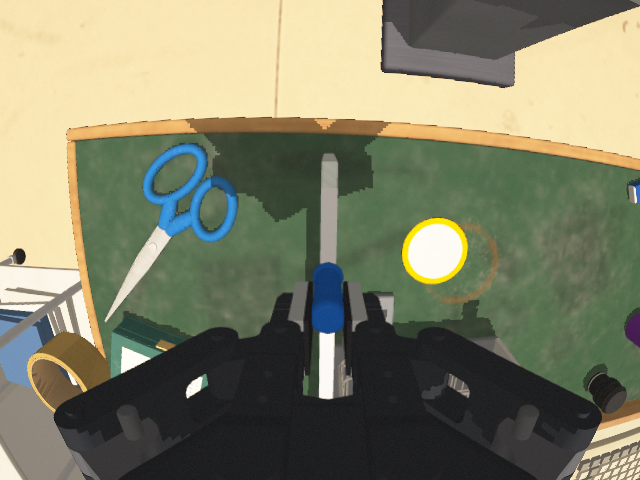

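View pics/t14.png

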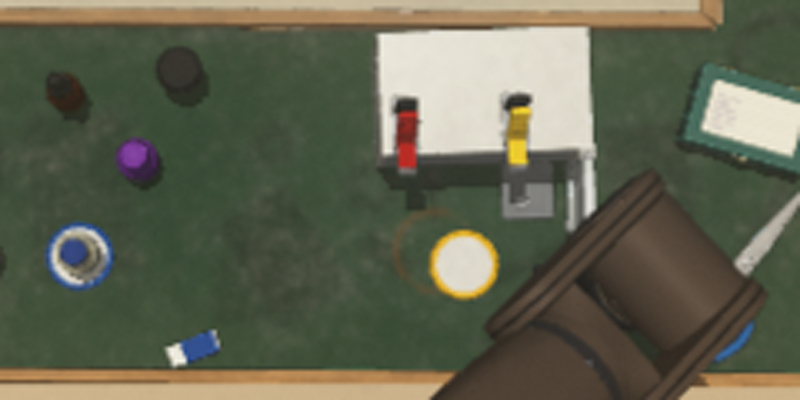

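View pics/s14.png

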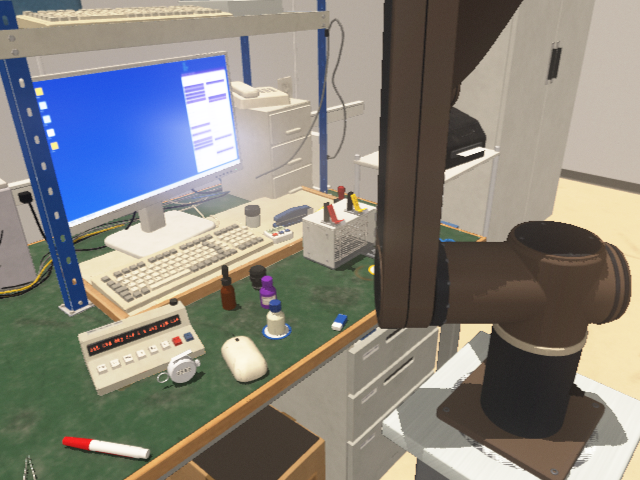

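The gate is open: its top edge runs from the post at (328,300) to its free end at (330,155). I'll work out its angle.

```bash
python3 - <<'E'
from h import *
c=dict(np.load("pics/w14.npz"))
a=atz(c,330,155,.113,True);b=atz(c,328.3,262,.113,True);d=a-b
w=cv2.imread("pics/w14.png")
for v in (175,200,225,250): # gate edges at rows
    g=w[v,300:360].astype(int).sum(1); e=np.nonzero(np.abs(w[v,300:360,1].astype(int)-w[v,300:360,2])<12)[0]+300; print(v,e.min(),e.max())
print(a,b,"angle vs locker front deg",np.degrees(np.arctan2(d[1],d[0]))-92.35)
for H in ((.5217,-.303),(.5212,-.3044)):
    e=a[:2]-H; print(np.hypot(*e),np.degrees(np.arctan2(e[1],e[0]))%360-92.35)
    e=monitor.get_state()["eef_pos"][:2]-H; print(np.hypot(*e),np.degrees(np.arctan2(e[1],e[0]))%360-92.35)
E
```

```text
175 302 358
200 320 337
225 320 336
250 308 336
[ 0.35863416 -0.30652311  0.113     ] [ 0.41146212 -0.30532553  0.113     ] angle vs locker front deg -271.0513603705456
0.16310389235132705 88.88770678278229
0.10358610094411445 89.30453737132845
0.16257970096600133 88.39823891979054
0.10305519397855398 88.53450452813505
```

Request:
send_rows([
  [-0.004,-0.004,0,0.001],
  [-0.004,-0.008,0,0.003],
  [-0.004,-0.008,0,0.003],
  [-0.004,-0.008,0,0.003],
  [-0.004,-0.008,0,0.003],
  [-0.004,-0.008,0,0.003],
])

```text
time: 26.72
eef_pos: [0.4182, -0.3083, 0.1428]
tcp_rot: [-0.028, 1.0, 0.0, -0.0]
contact_force: [-3.1, 3.4, 7.5]
opening: 0.142
```

```bash
python3 - <<'E'
from h import *
s=monitor.get_state(); print({k:np.round(s[k],4) for k in("time","qpos","eef_pos","tcp_rot","contact_force","opening")})
c=imaging.calibration("wrist")
im=imaging.read_camera("wrist"); w=im[:,:,::-1].copy(); cv2.imwrite("pics/w15.png",w)
a=atz(c,330,155,.113,True);print(a)
for H in ((.5217,-.303),(.5212,-.3044)):
    e=a[:2]-H; print(np.hypot(*e),np.degrees(np.arctan2(e[1],e[0]))%360-92.35)
E
```

```text
{'time': np.float64(26.725), 'qpos': array([-0.8307,  0.0329,  2.0283, -0.    ,  1.0814, -2.4572]), 'eef_pos': array([ 0.4182, -0.3083,  0.1428]), 'tcp_rot': array([-2.780e-02,  9.996e-01,  4.000e-04, -4.000e-04]), 'contact_force': array([-3.078 ,  3.4166,  7.4729]), 'opening': np.float64(0.1422)}
[ 0.35878018 -0.30989227  0.113     ]
0.16306554242029034 90.07243416802612
0.16251265475157012 89.58673354503946
```

View pics/w15.png

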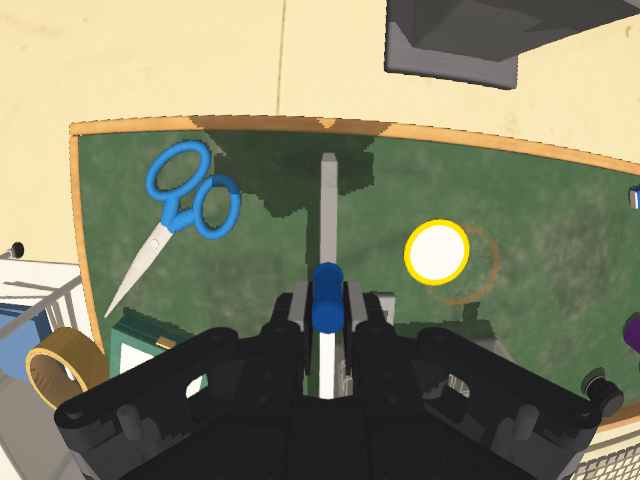

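The fingers grip the post at (328,300), and the gate's free end at (330,155) puts it at about 90°, steady with small forces. Time is 26.8 s, so I'm handing in.

```bash
python3 - <<'E'
from plant import workorder, monitor
print(workorder.sign_off()); print(monitor.get_state()["eef_pos"])
E
```

```text
the job is handed in; nothing more can be done
None
the job is handed in; nothing more can be done
```

The job is done and handed in at about 27 s of the 64 s allowed. No verdict came back, so the results below are from my own last checks.

- **Bottle:** I slid it upright along the desk to the blue-ringed mark and let go. Its cap measured about 1 mm from the mark's centre, and it was still standing there in the last scene and top views.
- **Catches:** I squeezed red first, then yellow, until each stopped. Both stopped at the same finger opening (0.19), and both tabs were still leaning back against their posts afterwards.
- **Gate:** I swung it by the blue post past the click stop, and the fingers still hold it. The camera puts it at 89.6 to 90.1°, depending on which of my two hinge estimates I use. The last forces were steady, about 3 N sideways and 7.5 N upward.
- **Other things:** They look undisturbed in the views I took.

**Disagreements:**
- The top camera placed things about 4 mm off in y compared with the wrist camera. I used the wrist camera.
- The fingers settled about 1 to 2 mm further in +x than my estimates at the catches, and the force was low, up to 7 N.

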